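Find the full ribbon cassette in the slotted holder and load it

TASK

Three identical closed ribbon cassettes for the date coder stand on edge in the slotted holder; two are spent and one is full, which only its weight shows. Feel for the full one by lifting the cassettes a little by their top edge, slide it up out of its slot and set it gently in the coder's inclined loading cradle, down on the ledge and flat against the leaning back plate. Leave the two spent cassettes pushed fully home in the holder, and do not disturb the screwdriver, the wrench and the tub beside the work.

Things in the scene. Friction and masses are not known exactly. Their poses are not given: they have to be found in the camera images.
- holder: fixed slotted holder, 96 x 206 mm: an 8 mm base plate and two upright end walls, each with five facing vertical grooves (walls 62 mm high, pointed lead-ins to 69 mm). Origin: centre of its underside; x from wall to wall (a cassette's width), z up. Groove centres at y = -70, -35, 0, 35, 70 mm; cassettes stand at 70, 0 and -70, the others are empty. The space between the walls is open
- holder_groove (a point): middle groove of the holder, point on the base plate (8 mm above the holder's underside) on which the underside of a standing cassette rests. A cassette has 1.5 mm play each way across its thickness and 0.75 mm at each side; its upper 55 mm stand above the walls
- holder_catch (a point): ball of the middle groove's spring catch, in the +x wall (each groove has one), 20 mm above the base plate; it snaps into the cassette's side notch. Pulling a cassette off its catch, or pushing it back home, takes about 4 to 12 N besides its weight; the ball drags with 2 to 4 N until the cassette is 27 mm up. Lifted 30 to 45 mm it is free but still guided. Let go up there it hangs up on the ball
- cassette_1: flat closed black plastic ribbon cassette, 80 wide x 14 thick x 110 mm tall, standing on its narrow edge, one of three alike: two round hub covers and grip ridges near the top on both faces. Origin: centre of its underside; x along its width, y across its 14 mm thickness (grip here), z up to its top edge. Its two narrow sides have a notch for the holder's catch
- cassette_2: cassette exactly like cassette_1, same frame. Any of the three may be the full one: a spent cassette weighs 105 to 155 g, the full one 340 to 460 g, ribbon included; nothing but the weight tells them apart
- cassette_3: cassette exactly like cassette_1 and cassette_2, same frame
- cradle: fixed inclined loading cradle on a dark 100 x 112 mm base plate, about 85 mm high. Origin: on the worktop under the base; z up. Seen with its x axis pointing away, its seat leans 30 degrees to the left (to its +y)
- cradle_seat: leaning seat of the cradle. Origin: where the centre of a seated cassette's underside lies; its frame is then the cassette's frame (or that turned half round about z): x along the width, z up the slope, 30 degrees off vertical, y into the back plate. Ledge z = 0; back plate surface y = 7 mm, z 0 to 60, so a cassette's upper 50 mm stand free; front lip y = -14, 9 high; side cheeks x = -43 and 43, 40 high (mm)
- screwdriver: bystander: dark-handled screwdriver, 191 mm, lying on the worktop; leave alone
- wrench: bystander: open-ended spanner, 151 mm, lying on the worktop; leave alone
- tub_loose: bystander: clear tub of cotton buds, 61 mm across, 82 mm tall; leave alone

How it is judged:
By the outcome, as a careful person would: the job done as asked, in the order asked, and still so for the second after the job is handed in, with the robot touching nothing.
It also fails if it takes over 61 s, if anything falls off the work surface, if the arm or the gripper's body presses on something with over 40 N, if the wrist force passes 120 N, or if a joint passes its speed limit or range.

ROBOT

A 7-joint arm with a two-finger parallel gripper is mounted at the origin on a cart in front of the work surface, level with it; the furniture and walls round the work are solid. World frame = base frame: x ahead of the robot, y to its left, z up, the work surface at z = 0. Lengths are in m, angles in rad, forces in N, time in s.
With the tool pointing down it reaches from about 0.4 to 0.875 m from the base axis. Payload 19.3 kg.
Tool frame: the origin (TCP) lies midway between the tips of the shut fingers; the grasp point (between the pads) lies bot.tcp_to_grasp behind it (bot.tcp_to_grasp is the distance from the TCP to the grasp point, in m); z points along the fingers, y is the line along which they close (so a half turn about z gives the same grasp; the last joint's range is limited). The gripper opens to 85 mm and grips with 20 to 120 N. Pads are 22 mm wide; open, the fingers measure 114 mm over their backs; the gripper's body (76 mm by 85 mm) begins 54 mm behind the grasp point. The pads swing forward as they close: fully open they stand 13 mm farther back than shut.
Start: joints at [-1.3, 0.521, -0.036, 1.599, 0.021, 1.021, -0.113], TCP at [0.209, 0.589, 0.231] pointing down, gripper open.
Joint ranges: [-2.91, 2.91], [-0.3, 2.13], [-1.5, 1.42], [0.17, 2.43], [-1.26, 4.41], [0.16, 1.93], [-2.52, 2.52]. Speed limits (rad/s): [1.89, 1.89, 2.39, 2.39, 3.01, 3.01, 3.01].

INTERFACE

Orientations are given as [roll, pitch, yaw] about the fixed x, y, z axes, in that order (R = Rz(yaw) Ry(pitch) Rx(roll)).
In Python, from workcell import observe, imaging, bot gives the robot as it stands.
- The arm moves only by the tool send_rows, never from a script. Its argument "plan" is text: rows parted by semicolons, each of 7 numbers parted by spaces: the shift along the tool's x, y, z in m, then the turn, a rotation vector about the tool's x, y, z in degrees, then the finger opening in m, from 0 to 0.0854. In form: dx dy dz rx ry rz claw; .... A call has 1 to 10 rows; each row is the pose to reach, as a shift and turn from the pose commanded when the call began, along the tool's axes at that moment; what a row does not reach only later rows make up. A row lasts 1/12 s, in which the tool goes at most 41.7 mm and 7.16 degrees, less where a joint would pass 70% of its speed; a pose out of reach is approached as far as the arm can. A call with a gripper value outside its range is refused whole. The fingers move at their own pace and stop on an object; "grip_force" is the grip in N (left out, the last holds). Time passes only in rows, so rows that repeat a pose let the fingers close. It gives the time, the measured TCP pose, the force, the opening and the grip force at its end, in the units of the state.
- observe(): the state, without advancing time (a new reading comes with each control period).
- imaging.grab_frame(name): name is "scene" or "top" or "wrist"; returns a dict with "color" (480x640x3 uint8, red, green, blue), "fx", "fy", "cx", "cy" (pixels), "dist_coeffs" ([k1, k2, p1, p2, k3] as OpenCV has them; the pictures are not rectified), "eye" and "orientation" of the camera in the world; the wrist camera has in their place "tool_from_camera" (4x4, takes a point from camera to tool coordinates, whose origin is the TCP and whose axes are the flange's). Camera axes: x right, y down, z forward; pixel columns grow to the right and rows downward; lengths in m; the calibration is good to about 2 mm. A picture is of the moment at which its call begins: read the wrist's pose just before it. There is no depth.
- bot.job_done(): hands the job in; it is judged then, once.
The state is a dict: "clock": time; "qpos": joint angles; "qd": joint speeds; "joint_efforts": joint torques, N m; "position": TCP position; "tool_rot": TCP orientation; "force": force on the tool from outside, world axes, zero at the start; "moment": the same for the moment, N m; "grip_width": finger opening in m; "finger_force": force on a finger pad.
Only numpy, scipy, OpenCV 4.12 (cv2) and the standard library are available. Lean on these libraries where they do the work, as an engineer would, in place of code of your own. Each camera call takes 0.05 s, during which the arm holds its last target. There are 200 camera calls.

## Working session

There is one attempt and no reset: what is moved stays moved. The work goes in short steps, Python scripts to look and compute and a tool call to move; the robot and the scene stay as the last step left them, time stands still between calls to the robot, and variables do not carry over. Pictures are saved under pics/ and viewed, at most 10 in all, crops included, and the job is handed in when it is done.

Besides the shell and the picture viewer there is one more tool, called after "Call:" as name(argument=value, ...) on one line, values as JSON. send_rows: Moves the arm, as the interface text tells. Its arguments: {"type":"object","properties":{"plan":{"type":"string"},"grip_force":{"type":"number"}},"required":["plan"]}

```bash
mkdir -p pics
python3 - <<'E'
from workcell import observe, imaging, bot
import cv2
s=observe(); print({k:s[k] for k in s}); print(bot.tcp_to_grasp)
for n in("scene","top"):
    f=imaging.grab_frame(n); cv2.imwrite(f"pics/{n}0.png",f["color"][:,:,::-1]); print({k:v for k,v in f.items() if k!="color"})
E
```

```text
{'clock': 0.0, 'qpos': array([-1.3002215 ,  0.5220651 , -0.03634885,  1.60000818,  0.02121066,
        1.02114147, -0.11278993]), 'qd': array([-1.39819966e-05, -1.94945578e-03,  3.58150253e-04, -1.15752987e-04,
       -1.17318701e-03, -5.83755565e-04, -1.01596911e-03]), 'joint_efforts': array([-1.61689750e-03, -9.27094030e+01,  1.97933950e+00, -3.69932628e+01,
        1.77406211e-02,  8.24242656e-03,  3.91452545e-05]), 'position': array([0.20879385, 0.58871165, 0.23069361]), 'tool_rot': array([-3.14035916e+00,  8.86254431e-05,  2.80084215e+00]), 'force': array([ 0.15002461, -0.13070878,  0.32741173]), 'moment': array([-0.01271275, -0.01004717, -0.0143658 ]), 'finger_force': 0.0, 'grip_width': 0.08583864870528798}
0.0187
{'fx': 470.2007425382376, 'fy': 470.2007425382376, 'cx': 313.8580464257142, 'cy': 242.77316896355336, 'dist_coeffs': array([-0.11740605,  0.        ,  0.        ,  0.        ,  0.        ]), 'eye': array([ 0.0764682 , -0.73046344,  0.47842196]), 'orientation': array([-2.10426495,  0.0245371 , -0.73783018])}
{'fx': 450.7710621082338, 'fy': 450.7710621082338, 'cx': 312.49812719266697, 'cy': 240.29658323205757, 'dist_coeffs': array([-0.0182703,  0.       ,  0.       ,  0.       ,  0.       ]), 'eye': array([ 0.47891149, -0.2185901 ,  0.88728294]), 'orientation': array([-3.00969438e+00, -4.62523839e-04, -1.56092943e+00])}
```

View pics/scene0.png

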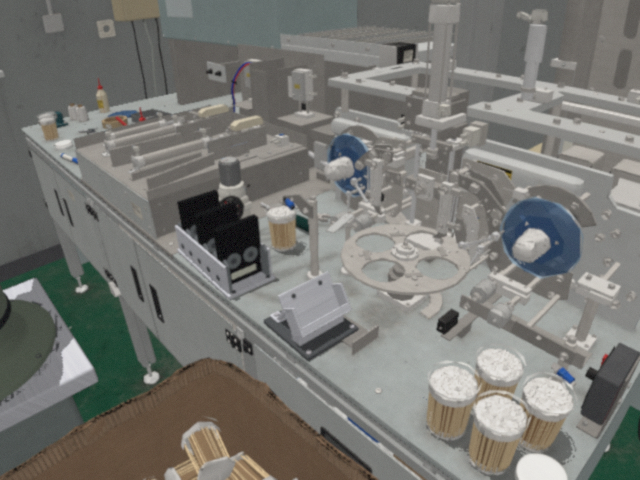

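View pics/top0.png

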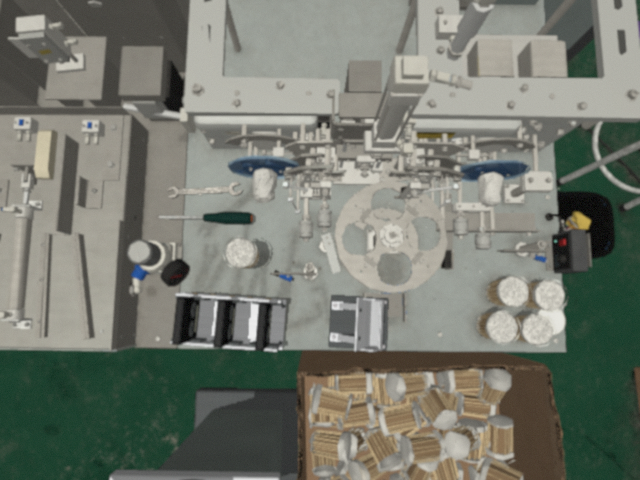

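The scene view shows the holder near (225,245) with three black cassettes, and the cradle near (315,315). In the top view the holder is at about (230,322) and the cradle at about (358,323); tub (241,253), screwdriver (210,218) and wrench (205,190) lie further back.

```bash
cat > h.py <<'E'
import numpy as np, cv2
from scipy.spatial.transform import Rotation as R
from workcell import observe, imaging, bot
def cam(f,pose=None):
    if "eye" in f: return R.from_euler("xyz",f["orientation"]).as_matrix(),np.array(f["eye"])
    T=np.eye(4);T[:3,:3]=R.from_euler("xyz",pose["tool_rot"]).as_matrix();T[:3,3]=pose["position"]
    M=T@f["tool_from_camera"];return M[:3,:3],M[:3,3]
def K(f): return np.array([[f["fx"],0,f["cx"]],[0,f["fy"],f["cy"]],[0,0,1]])
def ray(f,uv,z,C=None):
    Rm,e=C or cam(f); p=cv2.undistortPoints(np.array(uv,float).reshape(-1,1,2),K(f),f["dist_coeffs"]).reshape(-1,2)
    d=np.c_[p,np.ones(len(p))]@Rm.T; return e+d*((z-e[2])/d[:,2])[:,None]
def proj(f,P,C=None):
    Rm,e=C or cam(f); q=(np.array(P,float).reshape(-1,3)-e)@Rm
    return cv2.projectPoints(q,np.zeros(3),np.zeros(3),K(f),f["dist_coeffs"])[0].reshape(-1,2)
E
python3 - <<'E'
from h import *
f=imaging.grab_frame("top"); g=imaging.grab_frame("scene")
a=cv2.resize(f["color"][285:360,165:295],(780,450),interpolation=cv2.INTER_CUBIC)
cv2.imwrite("pics/a.png",a[:,:,::-1])
b=cv2.resize(f["color"][285:360,320:420],(400,300),interpolation=cv2.INTER_CUBIC)
c=cv2.resize(g["color"][265:355,260:360],(400,300)) if 0 else cv2.resize(g["color"][265:340,260:360],(400,300),interpolation=cv2.INTER_CUBIC)
d=cv2.resize(g["color"][180:300,170:290],(300,300),interpolation=cv2.INTER_CUBIC)
cv2.imwrite("pics/b.png",np.vstack([np.hstack([b,c]),np.hstack([d,np.zeros((300,500,3),np.uint8)])])[:,:,::-1])
for n,uv,z in [("holder px corners",[(175,294),(288,296),(286,350),(173,345)],.065),("cradle base",[(330,296),(388,296),(388,351),(330,350)],0.01)]: print(n,ray(f,uv,z).round(3).tolist())
E
```

```text
holder px corners [[0.487, 0.031, 0.065], [0.486, -0.175, 0.065], [0.39, -0.173, 0.065], [0.397, 0.03, 0.065]]
cradle base [[0.487, -0.253, 0.01], [0.488, -0.365, 0.01], [0.384, -0.364, 0.01], [0.385, -0.253, 0.01]]
```

View pics/a.png

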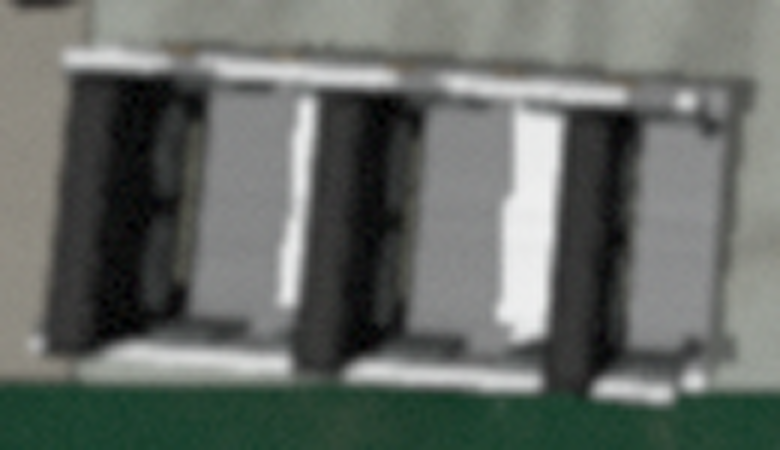

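View pics/b.png

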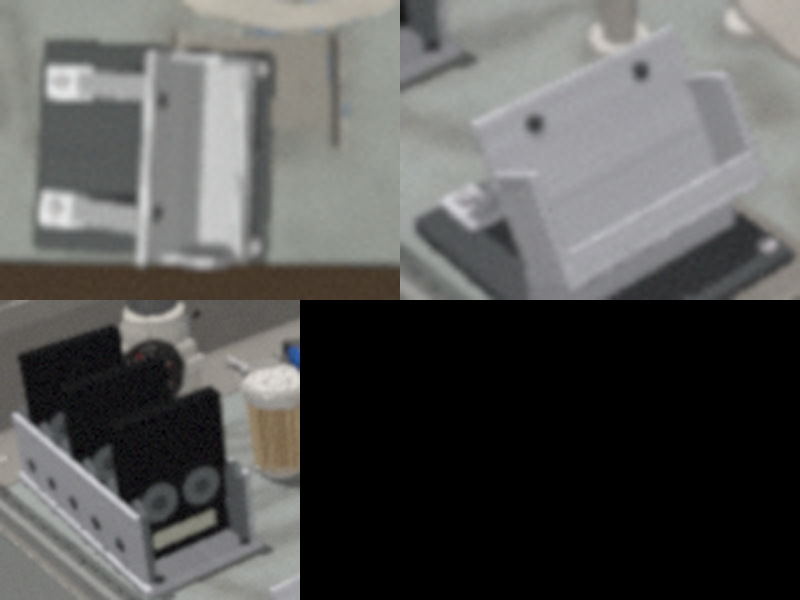

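The crops show the cassettes' top edges as dark grey bars, centres about (179,321), (220,324), (261,327) in full pixels. The cradle back plate's top edge runs (357,299) to (355,351) and its lip is on the right, so the cradle x axis is roughly world x.

Run:
```python
from h import *
f=imaging.grab_frame("top"); g=imaging.grab_frame("scene")
for a,b in [((181,298),(177,343.3)),((222,301.2),(218,346.7)),((263.3,303.7),(259.7,350))]:
    P=ray(f,[a,b],.118); d=P[0]-P[1]; print(P.mean(0).round(4),np.linalg.norm(d).round(4),"yaw",np.degrees(np.arctan2(d[1],d[0])).round(1))
B=ray(f,[(331.25,295.5),(388,298),(387,351),(328.75,346.75)],.008); print("base",B.mean(0).round(4),B.round(3).tolist())
def tri(u,v):
    A=[];b=[]
    for F,p in((f,u),(g,v)):
        e=cam(F)[1]; d=ray(F,[p],0)[0]-e; d/=np.linalg.norm(d); M=np.eye(3)-np.outer(d,d); A.append(M);b.append(M@e)
    x=np.linalg.lstsq(np.vstack(A),np.hstack(b),rcond=None)[0]; return x.round(4),np.linalg.norm(np.vstack(A)@x-np.hstack(b)).round(4)
print("plate near",tri((355,351.2),(278.25,295.5))); print("plate far",tri((357.5,298.75),(328,272)))
# scene check of cassette tops at z=.118: px (crop d scale2.5 off 170,180)
for n,u in[("c1 ends",[(178.2,321),(218,311)])]:pass
P=ray(g,[(170+20/2.5,180+357/2.5-0),(170+112/2.5,180+325/2.5),(170+215/2.5,180+390/2.5-0),(170+108/2.5,180+430/2.5)],.118) if 0 else ray(g,[(178,201.6),(217,191),(213.5,232),(257.5,216)],.118)
print(P.round(4).tolist())
```

```text
[0.4424 0.0057 0.118 ] 0.0754 yaw -2.5
[ 0.4377 -0.0637  0.118 ] 0.0756 yaw -3.1
[ 0.4337 -0.1337  0.118 ] 0.0768 yaw -3.1
base [ 0.4367 -0.3084  0.008 ] [[0.488, -0.255, 0.008], [0.484, -0.365, 0.008], [0.384, -0.362, 0.008], [0.391, -0.251, 0.008]]
plate near (array([ 0.3908, -0.2947,  0.0778]), np.float64(0.0004))
plate far (array([ 0.4827, -0.2998,  0.0768]), np.float64(0.0011))
[[0.4034, 0.0108, 0.118], [0.4796, -0.0014, 0.118], [0.3893, -0.1352, 0.118], [0.4726, -0.1405, 0.118]]
```

```bash
cat >> h.py <<'E'
def delta(pos,Rt=None,yaw=176.7,tilt=0,s=None):
    """shift(m)/turn(deg) in present tool axes to get to TCP pos; tilt = cassette lean about its x"""
    s=s or observe(); R0=R.from_euler("xyz",s["tool_rot"])
    Rt=Rt or R.from_euler("z",yaw-180,degrees=True)*R.from_euler("x",-tilt,degrees=True)*R.from_euler("zx",[180,180],degrees=True)
    d=R0.inv().apply(np.array(pos)-s["position"]); r=(R0.inv()*Rt).as_rotvec(degrees=True)
    return " ".join("%.4f"%v for v in d)+"  "+" ".join("%.2f"%v for v in r)
E
python3 - <<'E'
from h import *
print(delta([.40,.2,.30])); print(delta([.438,-.064,.28]))
E
```

```text
-0.3101 -0.3027 -0.0688  -0.02 -0.00 -16.23
-0.4342 -0.5388 -0.0487  -0.02 -0.00 -16.23
```

Call:
send_rows(plan="-0.05 -0.03 -0.06 0 0 -4 0.045; -0.31 -0.303 -0.069 0 0 -16.2 0.045; -0.31 -0.303 -0.069 0 0 -16.2 0.045; -0.31 -0.303 -0.069 0 0 -16.2 0.045; -0.31 -0.303 -0.069 0 0 -16.2 0.045; -0.31 -0.303 -0.069 0 0 -16.2 0.045; -0.31 -0.303 -0.069 0 0 -16.2 0.045; -0.31 -0.303 -0.069 0 0 -16.2 0.045; -0.31 -0.303 -0.069 0 0 -16.2 0.045; -0.434 -0.539 -0.049 0 0 -16.2 0.045", grip_force=30)

```text
clock: 1.13
position: [0.3786, 0.2241, 0.2925]
tool_rot: [3.14, 0.002, 3.083]
force: [0.5, 0.7, -0.1]
grip_width: 0.045
finger_force: 0.0
```

Run:
```python
from h import *
s=observe();print(s["position"],s["tool_rot"],s["clock"]); print(delta([.438,-.064,.28],s=s))
```

```text
[0.37858561 0.22411056 0.2925448 ] [3.14020652e+00 1.63722041e-03 3.08302903e+00] 1.1333
-0.0762 -0.2842 0.0123  0.08 0.09 -0.06
```

Call:
send_rows(plan="-0.07 -0.26 0.012 0 0 0 0.045; -0.07 -0.26 0.012 0 0 0 0.045; -0.07 -0.26 0.012 0 0 0 0.045; -0.07 -0.26 0.012 0 0 0 0.045; -0.07 -0.26 0.012 0 0 0 0.045; -0.07 -0.26 0.012 0 0 0 0.045; -0.07 -0.26 0.012 0 0 0 0.045; -0.07 -0.26 0.012 0 0 0 0.045; -0.07 -0.26 0.012 0 0 0 0.045; -0.07 -0.26 0.012 0 0 0 0.045")

```text
clock: 1.97
position: [0.4318, -0.0374, 0.2796]
tool_rot: [3.141, -0.0, 3.084]
force: [-0.4, -0.0, -0.4]
grip_width: 0.0446
finger_force: 0.0
```

Run:
```python
from h import *
s=observe();print(s["position"],s["tool_rot"],s["clock"],s["qpos"].round(2),s["force"].round(2))
f=imaging.grab_frame("wrist"); C=cam(f,s); cv2.imwrite("pics/w1.png",f["color"][:,:,::-1])
np.save("w1.npy",np.array([s["position"],s["tool_rot"]]))
for c in[(.4424,.0057),(.4377,-.0637),(.4337,-.1337)]: print(proj(f,[[*c,.118]],C).round(0))
print(proj(f,[[.437,-.308,.0]],C).round(0))
```

```text
[ 0.43177467 -0.03737435  0.27959904] [ 3.14135845e+00 -1.40934594e-04  3.08397037e+00] 1.9667 [-0.3   0.15  0.29  2.02 -0.05  0.97  1.52] [-0.43 -0.01 -0.39]
[[378. 233.]]
[[285. 232.]]
[[191. 233.]]
[[ 61. 216.]]
```

View pics/w1.png

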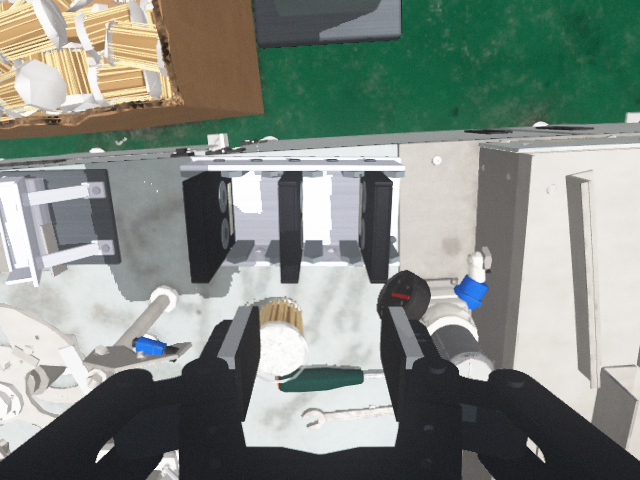

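The wrist view shows the three cassette tops edge-on at columns about 200, 290 and 378 (rows 172–283), the cradle at the left edge (50,220), and the tub at (283,340).

Run:
```python
import cv2
a=cv2.imread("pics/w1.png",0)
for r in(180,228,272):
    print(r,[(u,int(a[r-2:r+3,u].mean())) for u in list(range(180,242,3))+list(range(272,308,3))+list(range(354,396,3))])
print([(v,int(a[v,286:294].mean())) for v in list(range(164,180,2))+list(range(276,290,2))])
```

```text
180 [(180, 145), (183, 102), (186, 71), (189, 42), (192, 38), (195, 37), (198, 39), (201, 37), (204, 40), (207, 38), (210, 38), (213, 41), (216, 42), (219, 43), (222, 72), (225, 45), (228, 46), (231, 123), (234, 253), (237, 253), (240, 253), (272, 198), (275, 200), (278, 148), (281, 61), (284, 62), (287, 63), (290, 64), (293, 65), (296, 60), (299, 58), (302, 136), (305, 254), (354, 197), (357, 199), (360, 105), (363, 65), (366, 52), (369, 51), (372, 50), (375, 56), (378, 57), (381, 56), (384, 57), (387, 56), (390, 134), (393, 253)]
228 [(180, 147), (183, 143), (186, 73), (189, 34), (192, 36), (195, 36), (198, 35), (201, 36), (204, 36), (207, 37), (210, 36), (213, 37), (216, 39), (219, 37), (222, 99), (225, 74), (228, 74), (231, 150), (234, 101), (237, 192), (240, 192), (272, 193), (275, 193), (278, 166), (281, 64), (284, 64), (287, 65), (290, 64), (293, 65), (296, 69), (299, 58), (302, 119), (305, 253), (354, 197), (357, 195), (360, 134), (363, 99), (366, 50), (369, 52), (372, 52), (375, 61), (378, 64), (381, 63), (384, 64), (387, 57), (390, 156), (393, 254)]
272 [(180, 145), (183, 146), (186, 144), (189, 141), (192, 37), (195, 37), (198, 38), (201, 39), (204, 36), (207, 37), (210, 37), (213, 37), (216, 100), (219, 139), (222, 142), (225, 144), (228, 144), (231, 148), (234, 185), (237, 176), (240, 208), (272, 222), (275, 225), (278, 226), (281, 54), (284, 58), (287, 57), (290, 60), (293, 58), (296, 57), (299, 122), (302, 224), (305, 228), (354, 216), (357, 212), (360, 211), (363, 204), (366, 176), (369, 44), (372, 52), (375, 57), (378, 55), (381, 54), (384, 54), (387, 53), (390, 228), (393, 228)]
[(164, 180), (166, 252), (168, 252), (170, 234), (172, 56), (174, 55), (176, 56), (178, 57), (276, 57), (278, 57), (280, 61), (282, 64), (284, 207), (286, 210), (288, 210)]
```

Run:
```python
from h import *
f=imaging.grab_frame("wrist"); a=np.load("w1.npy"); s=observe(); print(s["position"]-a[0]); C=cam(f,s)
print(C[1].round(3), f["fx"],f["cx"],f["cy"],f["dist_coeffs"])
P=ray(f,[(186.5,228),(278.8,228),(389.3,228),(190.5,272),(279.3,272),(389,272),(185,180),(278.3,180),(389.6,180)],.118,C)
print(P.round(4)); print(ray(f,[(290,171),(290,283)],.118,C).round(4))
```

```text
[1.77384509e-05 3.67567568e-04 5.38198885e-05]
[ 0.359 -0.033  0.421] 419.4493515531916 319.9687271410535 247.28091243692685 [-0.04683478  0.          0.          0.          0.        ]
[[ 0.4301 -0.1366  0.118 ]
 [ 0.4341 -0.0675  0.118 ]
 [ 0.4387  0.0148  0.118 ]
 [ 0.4651 -0.1387  0.118 ]
 [ 0.4689 -0.0701  0.118 ]
 [ 0.4737  0.0143  0.118 ]
 [ 0.3945 -0.1325  0.118 ]
 [ 0.3985 -0.0649  0.118 ]
 [ 0.403   0.0154  0.118 ]]
[[ 0.3925 -0.056   0.118 ]
 [ 0.4784 -0.0625  0.118 ]]
```

Run:
```python
from h import *
s=observe();print(s["position"]);print(delta([.438,-.062,.16])); print(delta([.438,-.062,.086]))
```

```text
[ 0.43179241 -0.03700678  0.27965286]
-0.0076 -0.0246 0.1196  0.01 -0.00 0.07
-0.0076 -0.0246 0.1936  0.01 -0.00 0.07
```

Call:
send_rows(plan="-0.0076 -0.0246 0.03 0 0 0 0.045; -0.0076 -0.0246 0.06 0 0 0 0.045; -0.0076 -0.0246 0.09 0 0 0 0.045; -0.0076 -0.0246 0.12 0 0 0 0.045; -0.0076 -0.0246 0.14 0 0 0 0.04; -0.0076 -0.0246 0.15 0 0 0 0.04; -0.0076 -0.0246 0.15 0 0 0 0.04; -0.0076 -0.0246 0.15 0 0 0 0.04")

```text
clock: 2.73
position: [0.438, -0.0624, 0.1297]
tool_rot: [3.142, -0.001, 3.084]
force: [-0.4, -1.0, 0.3]
grip_width: 0.04
finger_force: 0.0
```

Run:
```python
from h import *
s=observe();print(s["position"],s["force"])
f=imaging.grab_frame("wrist"); cv2.imwrite("pics/w2.png",f["color"][:,:,::-1]); C=cam(f,s)
T=R.from_euler("xyz",s["tool_rot"]).as_matrix()
print(proj(f,[s["position"]],C), proj(f,[s["position"]+T[:,2]*(s["position"][2]-.118)],C))
```

```text
[ 0.43795482 -0.06241422  0.12965288] [-0.35852675 -1.02406095  0.32485103]
[[319.76349016 323.90942698]] [[319.73054098 310.41366649]]
```

View pics/w2.png

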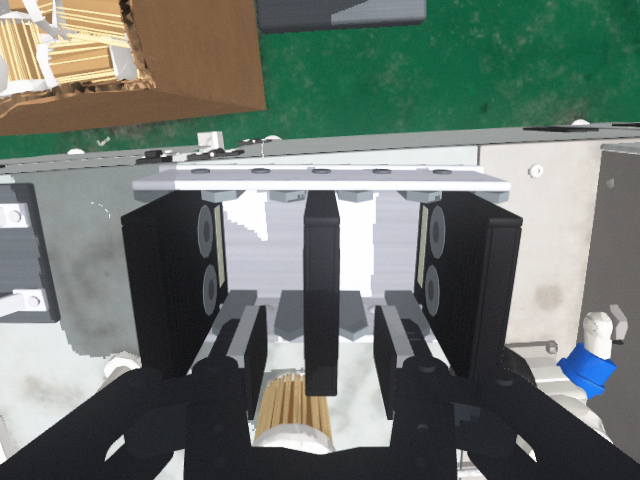

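The middle cassette's top lies at columns 304–337 (centre 320.5), rows about 218–395, centred between the fingers. Going down to grip.

Call:
send_rows(plan="0 0 0.02 0 0 0 0.04; 0 0 0.036 0 0 0 0.04; 0 0 0.0436 0 0 0 0.04; 0 0 0.0436 0 0 0 0.04; 0 0 0.0436 0 0 0 0.005; 0 0 0.0436 0 0 0 0.005; 0 0 0.0436 0 0 0 0.005; 0 0 0.0436 0 0 0 0.005; 0 0 0.0436 0 0 0 0.005; 0 0 0.0436 0 0 0 0.005", grip_force=45)

```text
clock: 3.62
position: [0.4386, -0.0628, 0.087]
tool_rot: [3.141, 0.002, 3.084]
force: [-0.9, 1.9, 6.5]
grip_width: 0.0133
finger_force: 44.1
```

Run:
```python
from h import *
s=observe();print(s["position"],s["tool_rot"],s["force"],s["grip_width"],s["finger_force"])
```

```text
[ 0.43862247 -0.06276363  0.08704465] [3.14115947e+00 1.54835428e-03 3.08369099e+00] [-0.87739229  1.85156747  6.49844836] 0.01332942832578907 44.05250430107117
```

Call:
send_rows(plan="0 0 -0.006 0 0 0 0.005; 0 0 -0.015 0 0 0 0.005; 0 0 -0.025 0 0 0 0.005; 0 0 -0.034 0 0 0 0.005; 0 0 -0.038 0 0 0 0.005; 0 0 -0.038 0 0 0 0.005; 0 0 -0.038 0 0 0 0.005; 0 0 -0.038 0 0 0 0.005; 0 0 -0.038 0 0 0 0.005")

```text
clock: 4.37
position: [0.4379, -0.063, 0.1237]
tool_rot: [-3.141, -0.0, 3.084]
force: [0.4, -0.1, -1.1]
grip_width: 0.0136
finger_force: 44.5
```

Call:
send_rows(plan="0 0 0 0 0 0 0.005; 0 0 0 0 0 0 0.005")

```text
clock: 4.53
position: [0.4379, -0.0631, 0.1238]
tool_rot: [-3.141, -0.0, 3.083]
force: [0.5, -0.6, -1.5]
grip_width: 0.0133
finger_force: 44.4
```

Call:
send_rows(plan="0 0 0.01 0 0 0 0.005; 0 0 0.02 0 0 0 0.005; 0 0 0.03 0 0 0 0.005; 0 0 0.036 0 0 0 0.005; 0 0 0.038 0 0 0 0.005; 0 0 0.039 0 0 0 0.005; 0 0 0.039 0 0 0 0.005; 0 0 0.039 0 0 0 0.005")

```text
clock: 5.2
position: [0.4382, -0.063, 0.0863]
tool_rot: [3.141, 0.001, 3.083]
force: [-10.8, 1.4, 46.3]
grip_width: 0.0135
finger_force: 52.6
```

Call:
send_rows(plan="0 0 0.001 0 0 0 0.005; 0 0 0.001 0 0 0 0.005; 0 0 0.001 0 0 0 0.005")

```text
clock: 5.45
position: [0.4384, -0.063, 0.0858]
tool_rot: [3.141, 0.001, 3.083]
force: [-13.8, 2.8, 63.7]
grip_width: 0.0133
finger_force: 55.8
```

Call:
send_rows(plan="0 0 -0.003 0 0 0 0.04; 0 0 -0.003 0 0 0 0.04; 0 0 -0.003 0 0 0 0.04; 0 0 -0.02 0 0 0 0.04; 0 0 -0.045 0 0 0 0.04; 0 -0.03 -0.055 0 0 0 0.04; 0 -0.065 -0.055 0 0 0 0.04; 0 -0.070 -0.045 0 0 0 0.04; 0 -0.070 -0.045 0 0 0 0.04; 0 -0.070 -0.045 0 0 0 0.04")

```text
clock: 6.28
position: [0.4334, -0.1329, 0.1284]
tool_rot: [3.141, -0.002, 3.082]
force: [-0.2, 0.4, 0.0]
grip_width: 0.0399
finger_force: 0.0
```

Run:
```python
from h import *
s=observe();print(s["position"],s["force"])
f=imaging.grab_frame("wrist"); cv2.imwrite("pics/w3.png",f["color"][:,:,::-1]); a=cv2.cvtColor(f["color"],cv2.COLOR_RGB2GRAY)
for r in (260,300,340): print(r,[(u,int(a[r-2:r+3,u].mean())) for u in range(290,352,3)])
```

```text
[ 0.43341779 -0.13286613  0.12843093] [-0.19620153  0.43537592  0.0328153 ]
260 [(290, 205), (293, 205), (296, 206), (299, 205), (302, 205), (305, 88), (308, 61), (311, 56), (314, 60), (317, 62), (320, 65), (323, 66), (326, 66), (329, 66), (332, 69), (335, 62), (338, 70), (341, 106), (344, 254), (347, 254), (350, 254)]
300 [(290, 98), (293, 99), (296, 99), (299, 97), (302, 98), (305, 68), (308, 41), (311, 41), (314, 43), (317, 43), (320, 44), (323, 46), (326, 45), (329, 46), (332, 47), (335, 46), (338, 49), (341, 77), (344, 110), (347, 109), (350, 110)]
340 [(290, 111), (293, 126), (296, 151), (299, 175), (302, 190), (305, 148), (308, 39), (311, 35), (314, 37), (317, 38), (320, 38), (323, 40), (326, 38), (329, 38), (332, 39), (335, 37), (338, 38), (341, 243), (344, 247), (347, 219), (350, 189)]
```

View pics/w3.png

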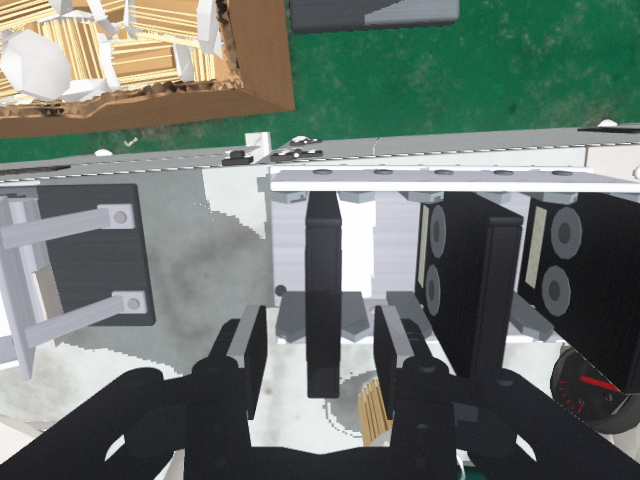

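The next cassette's top spans columns 306–340 (centre 323), about 1 mm to the right of the finger centre; the middle one stands home behind it.

Call:
send_rows(plan="0 0.001 0.02 0 0 0 0.04; 0 0.001 0.035 0 0 0 0.04; 0 0.001 0.042 0 0 0 0.04; 0 0.001 0.042 0 0 0 0.04; 0 0.001 0.042 0 0 0 0.005; 0 0.001 0.042 0 0 0 0.005; 0 0.001 0.042 0 0 0 0.005; 0 0.001 0.042 0 0 0 0.005; 0 0.001 0.042 0 0 0 0.005; 0 0.001 0.042 0 0 0 0.005")

```text
clock: 7.17
position: [0.4345, -0.1319, 0.0878]
tool_rot: [3.142, 0.001, 3.084]
force: [-1.1, -0.1, 8.3]
grip_width: 0.0132
finger_force: 45.4
```

Call:
send_rows(plan="0 0 -0.006 0 0 0 0.005; 0 0 -0.015 0 0 0 0.005; 0 0 -0.025 0 0 0 0.005; 0 0 -0.034 0 0 0 0.005; 0 0 -0.038 0 0 0 0.005; 0 0 -0.038 0 0 0 0.005; 0 0 -0.038 0 0 0 0.005; 0 0 -0.038 0 0 0 0.005; 0 0 -0.038 0 0 0 0.005")

```text
clock: 7.92
position: [0.4338, -0.1319, 0.1247]
tool_rot: [-3.142, -0.001, 3.084]
force: [-0.6, 0.0, -4.1]
grip_width: 0.0136
finger_force: 44.7
```

Call:
send_rows(plan="0 0 0 0 0 0 0.005; 0 0 0 0 0 0 0.005")

```text
clock: 8.08
position: [0.4339, -0.1319, 0.1248]
tool_rot: [-3.142, -0.001, 3.083]
force: [0.3, -0.6, -3.2]
grip_width: 0.0131
finger_force: 44.7
```

Call:
send_rows(plan="0 0 -0.02 0 0 0 0.005; 0 0 -0.05 0 0 0 0.005; 0 0 -0.08 0 0 0 0.005; 0 0 -0.105 0 0 0 0.005; 0 0 -0.115 0 0 0 0.005; 0 0 -0.115 0 0 0 0.005; 0 0 -0.115 0 0 0 0.005; 0 0 -0.115 0 0 0 0.005; 0 0 -0.115 0 0 0 0.005")

```text
clock: 8.83
position: [0.4335, -0.1318, 0.2389]
tool_rot: [-3.142, -0.002, 3.083]
force: [-0.8, 0.5, -3.6]
grip_width: 0.0135
finger_force: 45.6
```

Call:
send_rows(plan="0 0 0 0 0 0 0.005; 0 0 0 0 0 0 0.005")

```text
clock: 9.0
position: [0.4338, -0.1319, 0.2394]
tool_rot: [-3.142, -0.001, 3.083]
force: [-0.1, 0.5, -3.7]
grip_width: 0.0137
finger_force: 45.6
```

Run:
```python
from h import *
s=observe();print(s["position"],s["tool_rot"],s["force"],s["moment"])
f=imaging.grab_frame("wrist"); cv2.imwrite("pics/w4.png",f["color"][:,:,::-1])
T=R.from_euler("xyz",s["tool_rot"]).as_matrix(); C=cam(f,s)
# predicted cassette corners if top is .031 behind TCP (tool z=-)
for x in(-.04,.04):
  for y in(-.007,.007):
    print(x,y,proj(f,[s["position"]+T@np.array([x,y,-.031]),s["position"]+T@np.array([x,y,.079])],C).round(0).tolist())
```

```text
[ 0.4337551  -0.13191279  0.23938444] [-3.14150178e+00 -1.21803222e-03  3.08336631e+00] [-0.14412702  0.53307794 -3.69865394] [-0.03916961 -0.06086619 -0.00731207]
-0.04 -0.007 [[299.0, 474.0], [308.0, 323.0]]
-0.04 0.007 [[341.0, 474.0], [332.0, 323.0]]
0.04 -0.007 [[294.0, 245.0], [306.0, 186.0]]
0.04 0.007 [[345.0, 245.0], [333.0, 186.0]]
```

View pics/w4.png

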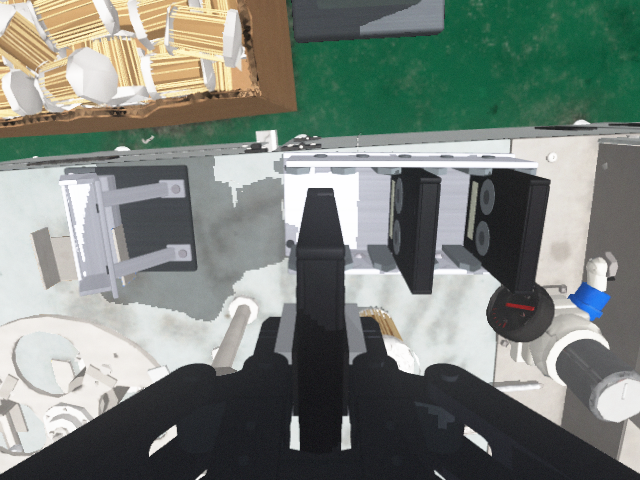

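The cassette is held squarely (its near lower corners at (308,187) and (332,187), as predicted), and 3.7 N says it is the full one. Next, a look into the cradle from its open side.

Call:
send_rows(plan="0 -0.02 -0.03 0 0 0 0.005; 0 -0.06 -0.05 0 0 0 0.005; 0 -0.1 -0.05 0 0 0 0.005; 0 -0.14 -0.05 0 0 0 0.005; 0 -0.18 -0.05 0 0 0 0.005; 0 -0.22 -0.05 0 0 0 0.005; 0 -0.25 -0.05 0 0 0 0.005; 0 -0.26 -0.05 0 0 0 0.005; 0 -0.26 -0.05 0 0 0 0.005; 0 -0.26 -0.05 0 0 0 0.005")

```text
clock: 9.88
position: [0.4186, -0.3915, 0.2894]
tool_rot: [3.141, -0.001, 3.083]
force: [0.2, 1.3, -4.1]
grip_width: 0.0136
finger_force: 46.4
```

Call:
send_rows(plan="0 0 0 0 0 0 0.005; 0 0 0 0 0 0 0.005")

```text
clock: 10.05
position: [0.4194, -0.3903, 0.29]
tool_rot: [3.141, 0.0, 3.085]
force: [1.0, 0.6, -4.0]
grip_width: 0.0131
finger_force: 46.4
```

Run:
```python
from h import *
import pickle
s=observe();print(s["position"],s["tool_rot"],s["force"])
f=imaging.grab_frame("wrist"); pickle.dump((s,f),open("w5.pkl","wb")); C=cam(f,s)
c=proj(f,[[.44,-.31,.05]],C)[0]; print(c)
x,y=[int(np.clip(v-h,0,m)) for v,h,m in((c[0],100,440),(c[1],75,330))]; print(x,y)
cv2.imwrite("pics/w5.png",cv2.resize(f["color"][y:y+150,x:x+200],(800,600),interpolation=cv2.INTER_CUBIC)[:,:,::-1])
```

```text
[ 0.41938919 -0.39030911  0.29001502] [3.14104298e+00 1.41622673e-04 3.08498555e+00] [ 1.03005047  0.55679038 -4.04737637]
[406.35943587 219.80519031]
306 144
```

View pics/w5.png

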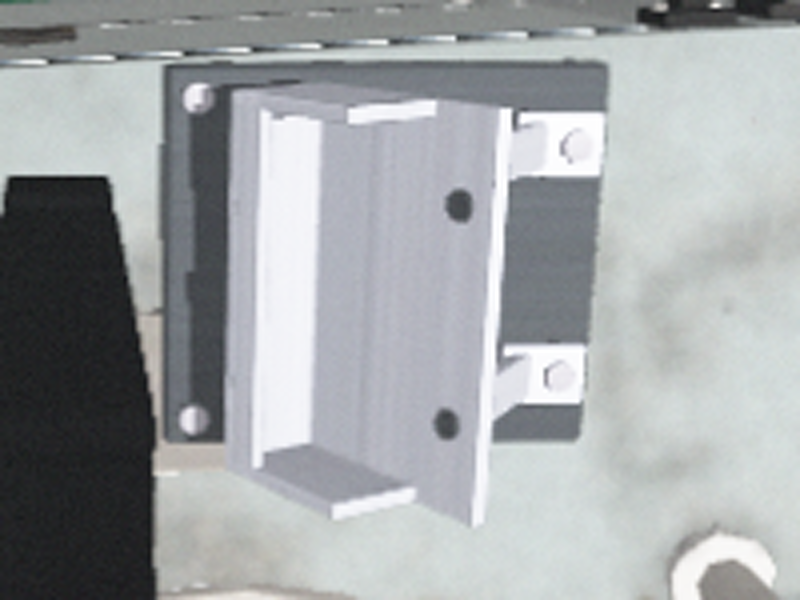

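The crop shows the cradle seat from its open side: back plate top edge (498,108)–(472,526), ledge/back-plate corner at the far cheek (312,445), cheek tops at (413,488) and (437,117), lip inner edge (262,110)–(257,467), all in crop pixels.

```bash
cat > seat.py <<'E'
from h import *
import pickle
from scipy.optimize import least_squares
s,f=pickle.load(open("w5.pkl","rb")); C=cam(f,s)
px=np.array([(312,445),(413,488),(437,117),(257,467),(498,108),(472,526)])/4+(306,144)-.375
def pts(W): return np.array([(43,7,0),(43,7,40),(-43,7,40),(43,-14,9),(-W,7,60),(W,7,60)])/1000
def world(p,q): return np.array(p[:3])+R.from_euler("z",p[3]).apply(R.from_euler("x",-np.pi/6).apply(q))
if __name__=="__main__":
    r=least_squares(lambda p:(proj(f,world(p,pts(p[4]*1000)),C)-px).ravel(),[.437,-.32,.037,-.05,.046],x_scale=[.01,.01,.01,.05,.01])
    p=r.x; print("seat",p.round(4),"yaw",np.degrees(p[3]).round(2)); print(r.fun.reshape(-1,2).round(1).tolist())
    # cross-check: top edge against triangulation, top view
    print(world(p,[(-p[4],.007,.06),(p[4],.007,.06)]).round(4).tolist())
    t=imaging.grab_frame("top"); print(proj(t,world(p,[(-p[4],.007,.06),(p[4],.007,.06)])).round(1).tolist(),"expect (355,351)(357.5,299)")
    b=ray(f,np.array([(165,62),(607,62),(583,440),(165,440)])/4+(306,144),.008,C); print(b.round(4).tolist(),b.mean(0))
E
python3 seat.py
```

```text
seat [ 0.4366 -0.334   0.032  -0.047   0.0464] yaw -2.69
[[-1.3, -0.5], [0.2, -0.1], [-0.8, -0.2], [1.0, -0.1], [0.6, 0.3], [0.3, 0.4]]
[[0.3919, -0.2958, 0.0805], [0.4846, -0.3002, 0.0805]]
[[355.9, 350.6], [358.2, 297.3]] expect (355,351)(357.5,299)
[[0.3854, -0.3605, 0.008], [0.3912, -0.2501, 0.008], [0.4904, -0.2529, 0.008], [0.484, -0.3643, 0.008]] [ 0.43774192 -0.30693452  0.008     ]
```

Run:
```python
from seat import *
p=[.4366,-.334,.032,-.047]
for y,z in[(-.003,.12),(-.003,.07)]:
    P=world(p,np.array([0,y,z+.0795])); print(P.round(4),delta(P,yaw=177.3,tilt=30))
```

```text
[ 0.4412 -0.237   0.2063] -0.0130 0.1546 0.0840  30.01 -0.12 -0.55
[ 0.44   -0.2619  0.163 ] -0.0132 0.1296 0.1273  30.01 -0.12 -0.55
```

Call:
send_rows(plan="-0.002 0.02 0 6 0 0 0.005; -0.005 0.05 0.01 12 0 -0.2 0.005; -0.008 0.08 0.03 18 0 -0.3 0.005; -0.01 0.11 0.045 24 -0.1 -0.4 0.005; -0.012 0.135 0.065 30 -0.1 -0.5 0.005; -0.013 0.1546 0.084 30 -0.1 -0.5 0.005; -0.013 0.1546 0.084 30 -0.1 -0.5 0.005; -0.013 0.1546 0.084 30 -0.1 -0.5 0.005; -0.013 0.1546 0.084 30 -0.1 -0.5 0.005; -0.013 0.1546 0.084 30 -0.1 -0.5 0.005")

```text
clock: 10.98
position: [0.4414, -0.2367, 0.206]
tool_rot: [-2.618, -0.001, 3.095]
force: [0.2, 0.1, -3.6]
grip_width: 0.0133
finger_force: 46.8
```

Run:
```python
from seat import *
p=[.4366,-.334,.032,-.047]; s=observe(); print(s["position"],s["tool_rot"],s["force"],s["moment"])
for y,z in[(-.003,.07),(-.003,.015)]:
    P=world(p,np.array([0,y,z+.0795])); print(P.round(4),delta(P,yaw=177.3,tilt=30))
f=imaging.grab_frame("wrist"); pickle.dump((s,f),open("w6.pkl","wb")); C=cam(f,s)
T=R.from_euler("xyz",s["tool_rot"]).as_matrix()
print(proj(f,world(p,np.array([(-.0464,.007,.06),(.0464,.007,.06),(-.043,.007,.04),(-.043,-.014,.04),(-.043,-.014,.009)])),C).round(1).tolist())
print("cass",proj(f,s["position"]+np.array([(.04,-.007,.0795),(.04,.007,.0795)])@T.T,C).round(1).tolist())
cv2.imwrite("pics/w6.png",f["color"][60:460,80:560,::-1])
```

```text
[ 0.44136976 -0.23669635  0.20595019] [-2.61817253e+00 -9.63034176e-04  3.09502250e+00] [ 0.24174255  0.07279821 -3.57927955] [ 0.94448582 -0.0792373  -0.01711346]
[ 0.44   -0.2619  0.163 ] 0.0002 -0.0004 0.0499  0.01 -0.03 0.06
[ 0.4387 -0.2894  0.1153] 0.0001 -0.0004 0.1049  0.01 -0.03 0.06
[[333.3, 162.0], [331.9, 292.1], [332.4, 164.1], [302.7, 164.1], [304.2, 160.1]]
cass [[305.4, 185.2], [331.9, 185.2]]
```

Call:
send_rows(plan="0 0 0.02 0 0 0 0.005; 0 0 0.04 0 0 0 0.005; 0 0 0.055 0 0 0 0.005; 0 0 0.065 0 0 0 0.005; 0 0 0.074 0 0 0 0.005; 0 0 0.083 0 0 0 0.005; 0 0 0.09 0 0 0 0.005; 0 0 0.095 0 0 0 0.005; 0 0 0.1 0 0 0 0.005; 0 0 0.1 0 0 0 0.005")

```text
clock: 11.87
position: [0.4382, -0.2881, 0.119]
tool_rot: [-2.618, -0.001, 3.092]
force: [-0.9, -0.3, -5.1]
grip_width: 0.0134
finger_force: 47.1
```

Run:
```python
from seat import *
p=[.4366,-.334,.032,-.047]; s=observe(); print(s["position"],s["tool_rot"],s["force"],s["moment"])
Rs=R.from_euler("z",p[3])*R.from_euler("x",-np.pi/6)
print("cassette underside in seat mm",((Rs.inv().apply(s["position"]-p[:3])-[0,0,.0795])*1000).round(1))
```

```text
[ 0.43817492 -0.2881384   0.11897304] [-2.61786076e+00 -9.91565171e-04  3.09200299e+00] [-0.89808406 -0.28084619 -5.0928784 ] [ 1.00297103  0.03028898 -0.11096799]
cassette underside in seat mm [-0.6 -3.7 18.8]
```

Call:
send_rows(plan="0 0 0.003 0 0 0 0.005; 0 0 0.006 0 0 0 0.005; 0 0 0.009 0 0 0 0.005; 0 0 0.011 0 0 0 0.005; 0 0 0.013 0 0 0 0.005; 0 0 0.0145 0 0 0 0.005; 0 0 0.0145 0 0 0 0.005; 0 0 0.0145 0 0 0 0.005")

```text
clock: 12.53
position: [0.4379, -0.2951, 0.1068]
tool_rot: [-2.618, -0.001, 3.092]
force: [0.8, 0.1, -3.4]
grip_width: 0.0137
finger_force: 47.1
```

Call:
send_rows(plan="0 0 0.001 0 0 0 0.005; 0 0 0.002 0 0 0 0.005; 0 0 0.002 0 0 0 0.005")

```text
clock: 12.78
position: [0.4379, -0.2961, 0.105]
tool_rot: [-2.618, -0.001, 3.092]
force: [-0.1, -0.1, -3.4]
grip_width: 0.0134
finger_force: 47.1
```

Underside now about 2.5 mm above the estimated ledge; creep down.

Call:
send_rows(plan="0 0 0.0005 0 0 0 0.005; 0 0 0.001 0 0 0 0.005; 0 0 0.0015 0 0 0 0.005; 0 0 0.0015 0 0 0 0.005")

```text
clock: 13.12
position: [0.4379, -0.2969, 0.1038]
tool_rot: [-2.618, -0.001, 3.092]
force: [-0.4, 0.6, -4.0]
grip_width: 0.0129
finger_force: 47.1
```

Call:
send_rows(plan="0 0 0.0005 0 0 0 0.005; 0 0 0.001 0 0 0 0.005; 0 0 0.001 0 0 0 0.005")

```text
clock: 13.37
position: [0.4378, -0.2974, 0.1029]
tool_rot: [-2.618, -0.001, 3.092]
force: [-0.3, 0.2, -4.2]
grip_width: 0.013
finger_force: 47.1
```

Call:
send_rows(plan="0 0 0.0005 0 0 0 0.005; 0 0 0.001 0 0 0 0.005; 0 0 0.001 0 0 0 0.005")

```text
clock: 13.62
position: [0.4378, -0.2978, 0.102]
tool_rot: [-2.618, -0.001, 3.092]
force: [-1.1, 0.7, -3.6]
grip_width: 0.0135
finger_force: 47.1
```

Call:
send_rows(plan="0 0 0.0005 0 0 0 0.005; 0 0 0.001 0 0 0 0.005; 0 0 0.001 0 0 0 0.005")

```text
clock: 13.87
position: [0.438, -0.298, 0.1016]
tool_rot: [-2.618, -0.0, 3.093]
force: [-2.5, 9.9, 15.3]
grip_width: 0.0132
finger_force: 50.4
```

Call:
send_rows(plan="0 0 -0.0008 0 0 0 0.005; 0 0.001 -0.0008 0 0 0 0.005; 0 0.0018 -0.0008 0 0 0 0.005; 0 0.0025 -0.0008 0 0 0 0.005; 0 0.0025 -0.0008 0 0 0 0.005")

```text
clock: 14.28
position: [0.4379, -0.2956, 0.1005]
tool_rot: [-2.618, -0.001, 3.092]
force: [-0.1, -0.3, -3.4]
grip_width: 0.0134
finger_force: 47.1
```

Call:
send_rows(plan="0 0.0005 0 0 0 0 0.005; 0 0.001 0 0 0 0 0.005; 0 0.001 0 0 0 0 0.005")

```text
clock: 14.53
position: [0.438, -0.2948, 0.1001]
tool_rot: [-2.618, -0.001, 3.092]
force: [-0.1, -0.2, -4.4]
grip_width: 0.0131
finger_force: 47.1
```

Call:
send_rows(plan="0 0.0005 0 0 0 0 0.005; 0 0.001 0 0 0 0 0.005; 0 0.001 0 0 0 0 0.005")

```text
clock: 14.78
position: [0.438, -0.2939, 0.0996]
tool_rot: [-2.618, -0.001, 3.092]
force: [-0.4, -0.4, -3.7]
grip_width: 0.0132
finger_force: 47.1
```

Call:
send_rows(plan="0 0.0004 0 0 0 0 0.005; 0 0.0007 0 0 0 0 0.005; 0 0.0007 0 0 0 0 0.005")

```text
clock: 15.03
position: [0.4381, -0.2936, 0.0994]
tool_rot: [-2.618, -0.0, 3.092]
force: [0.0, -1.7, -2.7]
grip_width: 0.0136
finger_force: 47.2
```

Call:
send_rows(plan="0 0.0003 0 0 0 0 0.005; 0 0.0005 0.0003 0 0 0 0.005; 0 0.0005 0.0003 0 0 0 0.005")

```text
clock: 15.28
position: [0.4381, -0.2936, 0.0991]
tool_rot: [-2.617, -0.0, 3.092]
force: [-0.6, -3.3, 3.4]
grip_width: 0.0132
finger_force: 47.9
```

Call:
send_rows(plan="0 0 0.0003 0 0 0 0.005; 0 0 0.0005 0 0 0 0.005; 0 0 0.0005 0 0 0 0.005")

```text
clock: 15.53
position: [0.4382, -0.2936, 0.0991]
tool_rot: [-2.617, -0.0, 3.092]
force: [-2.7, 5.9, 20.6]
grip_width: 0.0131
finger_force: 50.8
```

Call:
send_rows(plan="0 0 -0.0005 0 0 0 0.005; 0 0 -0.0005 0 0 0 0.005; 0 0 -0.0005 0 0 0 0.018; 0 0 -0.0005 0 0 0 0.022; 0 0 -0.0005 0 0 0 0.03; 0 0 -0.0005 0 0 0 0.036; 0 0 -0.0005 0 0 0 0.04; 0 0 -0.0005 0 0 0 0.04")

```text
clock: 16.2
position: [0.4381, -0.293, 0.0988]
tool_rot: [-2.618, -0.001, 3.092]
force: [-0.2, -1.3, -0.9]
grip_width: 0.0404
finger_force: 0.0
```

Call:
send_rows(plan="0 0 -0.005 0 0 0 0.04; 0 0 -0.015 0 0 0 0.04; 0 0 -0.03 0 0 0 0.04; 0 0 -0.05 0 0 0 0.04; 0 0 -0.075 0 0 0 0.04; 0 0 -0.1 0 0 0 0.04; 0 0 -0.12 0 0 0 0.04; 0 0 -0.12 0 0 0 0.04; 0 0 -0.12 0 0 0 0.04")

```text
clock: 16.95
position: [0.4417, -0.2325, 0.2033]
tool_rot: [-2.619, 0.001, 3.094]
force: [0.5, -0.2, 0.0]
grip_width: 0.0396
finger_force: 0.0
```

Run:
```python
from h import *
s=observe(); print(s["position"],s["force"])
o=[]
f=imaging.grab_frame("scene"); o.append(cv2.resize(f["color"][170:350,160:370],(420,360),interpolation=cv2.INTER_CUBIC))
g=imaging.grab_frame("wrist"); o.append(cv2.resize(g["color"],(380,285)))
c=np.zeros((600,800,3),np.uint8); c[:360,:420]=o[0]; c[:285,420:]=o[1]
t=imaging.grab_frame("top")["color"]; c[360:,:]=cv2.resize(t[285:360,165:415],(800,240),interpolation=cv2.INTER_CUBIC)
cv2.imwrite("pics/end.png",c[:,:,::-1])
```

```text
[ 0.44165911 -0.23253963  0.20331658] [ 0.45919632 -0.17207125  0.01439576]
```

View pics/end.png

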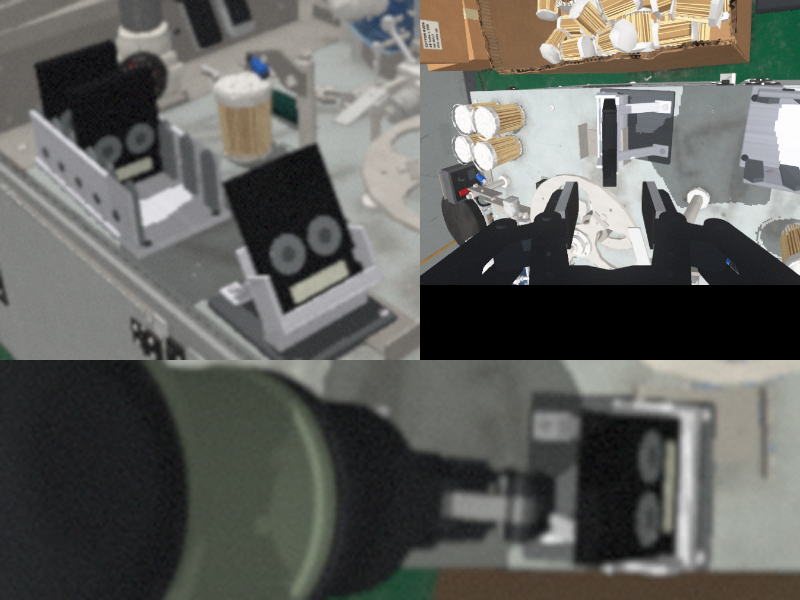

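The full cassette sits in the cradle between the cheeks, parallel to the back plate, and both spent ones stand in the holder. A numeric check next that the middle one is fully home, comparing its top edge before and after.

Run:
```python
from h import *
a=cv2.imread("pics/scene0.png",0).astype(int); b=cv2.cvtColor(imaging.grab_frame("scene")["color"],cv2.COLOR_RGB2GRAY).astype(int)
P=ray(imaging.grab_frame("scene"),[(0,0)],0) 
f=imaging.grab_frame("scene"); c=[proj(f,[[.438+dx,-.063-.0576*dx,z]])[0] for dx in(-.025,0,.025) for z in(.118,.121)]; print(np.round(c,1).tolist())
for u in (200,210,220,230,238): print(u,a[194:222,u].tolist(),"\n   ",b[194:222,u].tolist())
```

```text
[[202.7, 212.5], [202.5, 211.0], [215.5, 208.2], [215.3, 206.6], [227.9, 203.9], [227.7, 202.4]]
200 [57, 35, 20, 21, 13, 12, 16, 23, 12, 15, 16, 17, 16, 19, 16, 19, 22, 21, 23, 30, 21, 15, 21, 7, 7, 18, 8, 25] 
    [61, 38, 29, 19, 27, 14, 21, 24, 19, 29, 17, 16, 23, 23, 7, 18, 14, 26, 27, 31, 28, 21, 18, 21, 19, 24, 22, 19]
210 [21, 21, 10, 13, 15, 17, 15, 18, 17, 19, 17, 12, 18, 15, 20, 23, 22, 26, 26, 14, 21, 12, 14, 19, 16, 10, 9, 16] 
    [20, 21, 22, 22, 19, 19, 16, 13, 21, 17, 16, 19, 27, 20, 22, 27, 29, 26, 26, 22, 27, 19, 14, 15, 16, 21, 25, 18]
220 [149, 146, 143, 146, 151, 145, 114, 72, 45, 38, 39, 37, 31, 27, 23, 12, 19, 25, 16, 17, 15, 15, 16, 19, 18, 21, 22, 18] 
    [159, 156, 153, 156, 160, 158, 122, 81, 51, 41, 33, 32, 28, 34, 25, 24, 22, 18, 19, 4, 21, 20, 18, 17, 19, 26, 15, 16]
230 [133, 108, 69, 55, 66, 64, 56, 52, 46, 33, 22, 25, 16, 18, 18, 15, 16, 13, 28, 16, 14, 20, 15, 15, 9, 21, 24, 17] 
    [138, 115, 78, 56, 70, 72, 55, 50, 39, 35, 28, 25, 22, 23, 16, 22, 25, 19, 16, 20, 18, 30, 26, 13, 19, 22, 23, 14]
238 [142, 138, 126, 98, 64, 46, 38, 35, 35, 34, 41, 43, 40, 37, 30, 26, 29, 31, 40, 47, 43, 30, 32, 32, 25, 26, 25, 29] 
    [152, 148, 133, 102, 74, 52, 40, 36, 34, 37, 35, 42, 43, 43, 35, 36, 27, 33, 24, 37, 45, 52, 41, 37, 40, 65, 83, 93]
```

```bash
python3 -c "
from workcell import bot; print(bot.job_done())"
```

```text
the job is handed in; nothing more can be done
None
```

Job handed in at about 17 s of the 61 s allowed: the full cassette (3.7 N when lifted) is on the cradle's ledge against the back plate, both spent ones are home in the holder (the third was never lifted), and the arm never went near the screwdriver, wrench or tub.

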